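Fill the empty place in the jar carrier

TASK

One of the three compartments of the aluminium jar carrier is empty. Pick up the loose jar that matches the two jars already in the carrier and lower it into the empty compartment until it stands upright on the compartment's floor, and only then let go of it. Leave the two jars already in the carrier standing where they are.

Things in the scene. Friction and masses are not known exactly. Their poses are not given: they have to be found in the camera images.
- loose_jar_center (a point): Centre (half-way up) of the loose jar to load: closed sauce jar, straight sides 56 mm wide up to 88 mm, 48 mm neck, steel lid 54 mm wide over the top 18 mm; 110 mm tall, 0.3 kg. It stands upright on the table near two unwanted jars, one squat (66 mm wide, 65 tall), one slim (38 wide, 125 tall); which of the three stands where varies. z: its axis, up.
- carrier: Open aluminium tray, fixed, 94 mm (x) by 286 mm (y), 30 mm tall; walls, floor and two full-height cross walls 4 mm thick. Three compartments in a row along its y, each 86 (x) by 90 mm inside, centred at x = 0, y = -94, 0 and +94 mm; floor 4 mm above the origin. Two hold a jar, one is empty; which varies. Origin: centre of its underside, at table height; z up.
- jar_a_center (a point): Centre (half-way up) of one of the two jars standing in the carrier, same size and look as the loose jar (56 mm diameter, 110 mm tall); z is its axis, up. It can be in any compartment.
- jar_b_center (a point): Centre of the other jar standing in the carrier, the same in every way.

How it is judged:
On the way:
1. the loose jar is lowered into the empty compartment, to within 20 mm of its floor, while still held (x of loose_jar_center in the frame of carrier between -0.02 and 0.02 m and (y of loose_jar_center in the frame of carrier between -0.119 and -0.069 m or y of loose_jar_center in the frame of carrier between -0.025 and 0.025 m or y of loose_jar_center in the frame of carrier between 0.069 and 0.119 m) and z of loose_jar_center in the frame of carrier below 0.079 m and contact force between the fingers and loose_jar above 1 N), for 0.1 s.
At the end, for the whole second after the job is handed in: The loose jar stands at rest, upright within 10 degrees, on the floor of the empty compartment (centre 52 to 66 mm above the carrier's underside, within 20 mm in x and 25 mm in y of the compartment's centre); the other two jars are upright within 10 degrees and 30 mm of where they began (x of loose_jar_center in the frame of carrier between -0.02 and 0.02 m and (y of loose_jar_center in the frame of carrier between -0.119 and -0.069 m or y of loose_jar_center in the frame of carrier between -0.025 and 0.025 m or y of loose_jar_center in the frame of carrier between 0.069 and 0.119 m) and z of loose_jar_center in the frame of carrier between 0.052 and 0.066 m and angle between each of loose_jar_center, jar_a_center, jar_b_center's own z axis and vertical below 0.17 rad and linear speed of loose_jar below 0.02 m/s and distance of each of jar_a_center, jar_b_center from where it was at the start of the episode below 0.03 m); the robot touches nothing.
It fails at once if a jar already in the carrier is tipped more than 20 degrees or moved more than 40 mm (distance of any of jar_a_center, jar_b_center from where it was at the start of the episode above 0.04 m or angle between any of jar_a_center, jar_b_center's own z axis and vertical above 0.35 rad).
It also fails if it takes over 40 s, if anything falls off the work surface, if the arm or the gripper's body presses on something with over 40 N, if the wrist force passes 120 N, or if a joint passes its speed limit or range.

ROBOT

A 6-joint arm with a two-finger parallel gripper is mounted at the origin on the work surface. World frame = base frame: x ahead of the robot, y to its left, z up, the work surface at z = 0. Lengths are in m, angles in rad, forces in N, time in s.
With the tool pointing down it reaches from about 0.25 to 0.775 m from the base axis. Payload 4 kg.
Tool frame: the origin (TCP) lies at the centre of the arm's flange, where the gripper is bolted on; the fingertips stand 199 mm ahead of it and the grasp point (between the pads) lies 180 mm ahead of it (robot.tcp_to_tips is the z of the fingertips in the tool frame, in m); z points along the fingers, y is the line along which they close (so a half turn about z gives the same grasp; the last joint's range is limited). The gripper opens to 94 mm and grips with 3 to 60 N. Pads are 16 mm wide; open, the fingers measure 119 mm over their backs; the gripper's body (75 mm by 177 mm) begins 78 mm behind the grasp point.
Start: joints at [-1.257, 0.087, 1.371, -0, 1.684, -0.103], TCP at [0.223, -0.503, 0.405] pointing down, gripper open.
Joint ranges: [-3.1, 3.1], [-0.76, 2.03], [0.27, 2.55], [-1.08, 4.22], [0.17, 2.65], [-2.57, 2.57]. Speed limits (rad/s): [2.79, 2.79, 3.14, 3.14, 3.14, 3.14].

INTERFACE

Orientations are given as [roll, pitch, yaw] about the fixed x, y, z axes, in that order (R = Rz(yaw) Ry(pitch) Rx(roll)).
In Python, from bench import robot gives the robot as it stands.
- The arm moves only by the tool play_rows, never from a script. Its arguments are lists of equal length, an entry for each row: "translation": the shift along the tool's x, y, z scaled (see below), a list of three; "twist": the turn, a rotation vector about the tool's x, y, z scaled (see below), a list of three; "gripper": the opening, from -1 (shut) to 1 (fully open). A call has 1 to 8 rows; each row shifts and turns the commanded pose from where the row before left it, along the tool's axes as they then stand; what a row does not reach is not made up. The controller multiplies each number of a shift by 0.04 m and each number of a turn by 0.1 rad. A row lasts 1/10 s, in which the tool goes at most 50 mm and 8.59 degrees, less where a joint would pass 70% of its speed; a pose out of reach is approached as far as the arm can. A call with a number of a shift or a turn outside -1 to 1 is refused whole. A call with a gripper value outside its range is refused whole. The fingers move at their own pace and stop on an object; the grip force is fixed at half the most. Time passes only in rows, so rows that do not move let the fingers close. It gives the time, the measured TCP pose, the force, the opening and the grip force at its end, in the units of the state.
- robot.get_obs(): the state, without advancing time (a new reading comes with each control period).
- robot.snapshot(name): name is "scene" or "side" or "wrist"; returns the picture (384x512x3 uint8, red, green, blue); there is no depth.
- robot.camera_model(name): a dict with "camera_matrix" (3x3 intrinsics, pixels), "rvec" (rotation vector, rad) and "tvec" (3), from world to camera coordinates, as OpenCV has them. Camera axes: x right, y down, z forward; pixel columns grow to the right and rows downward; lengths in m; the calibration is good to about 2 mm. The wrist camera is an equidistant fisheye: a pixel r from the principal point sees the ray r / f radians off the axis. A picture is of the moment at which its call begins: read the wrist's pose just before it. camera_model takes no time and is no camera call; for the wrist camera it gives the pose at the moment of the call.
- robot.close_job(): hands the job in; it is judged then, once.
Trained networks look in the newest picture that a camera, given by its name, has taken for a name from the list of things; names that differ only in an ending like _2 or _b are one class to them, and where a whole thing is asked for, a point or a joint stands for the part that bears it (a point fixed in the world has none). Each returns a list of dicts, best first, with "score" (0 to 1); they miss things now and then, are a little off and sometimes report something else, mostly with a low value. They report only what shows in the picture. A call takes as long as a camera call.
- robot.recognise(name, camera): "centre" ([x, y, z] in m, in world coordinates, good to about 4 mm: the middle of the surface that is visible of it).
- robot.spot_point(name, camera): "centre" ([x, y, z] in m, in world coordinates, good to about 4 mm: a listed point, or the origin of a listed thing).
The state is a dict: "time": time; "joint_positions": joint angles; "qvel": joint speeds; "joint_torque": joint torques, N m; "tool_pos": TCP position; "ee_rot": TCP orientation; "wrist_force": force on the tool from outside, world axes, zero at the start; "wrist_torque": the same for the moment, N m; "width": finger opening in m; "finger_force": force on a finger pad.
Only numpy, scipy, OpenCV 4.12 (cv2) and the standard library are available. Lean on these libraries where they do the work, as an engineer would, in place of code of your own. Each camera call takes 0.05 s, during which the arm holds its last target. There are 200 camera calls.

## Working session

There is one attempt and no reset: what is moved stays moved. The work goes in short steps, Python scripts to look and compute and a tool call to move; the robot and the scene stay as the last step left them, time stands still between calls to the robot, and variables do not carry over. Pictures are saved under pics/ and viewed, at most 10 in all, crops included, and the job is handed in when it is done.

Besides the shell and the picture viewer there is one more tool, called after "Call:" as name(argument=value, ...) on one line, values as JSON. play_rows: Moves the arm, as the interface text tells. Its arguments: {"type":"object","properties":{"translation":{"type":"array","items":{"type":"array","items":{"type":"number","minimum":-1,"maximum":1}}},"twist":{"type":"array","items":{"type":"array","items":{"type":"number","minimum":-1,"maximum":1}}},"gripper":{"type":"array","items":{"type":"number"}}},"required":["translation","twist","gripper"]}

```bash
mkdir -p pics; python3 - <<'E'
from bench import robot
import cv2,numpy as np
o=robot.get_obs();print(o['time'],o['tool_pos'],o['ee_rot'],o['width'])
for c in ("scene","side"):
    cv2.imwrite(f"pics/{c}0.png",robot.snapshot(c)[:,:,::-1])
    m=robot.camera_model(c)
    K=np.array(m['camera_matrix'])
    for n in("loose_jar_center","jar_a_center","carrier"):
        for d in robot.spot_point(n,c):
            p=cv2.projectPoints(np.array([d['centre']]),np.array(m['rvec']),np.array(m['tvec']),K,None)[0].ravel()
            print(c,n,np.round(d['centre'],3),round(d['score'],2),p.round())
E
```

```text
0.0 [ 0.22260505 -0.50281668  0.40352445] [-3.13942785e+00 -2.05049171e-04  4.16756450e-01] 0.09404515063960808
scene loose_jar_center [0.534 0.288 0.055] 0.71 [436. 339.]
scene jar_a_center [ 0.559 -0.086  0.056] 0.92 [228. 201.]
scene carrier [ 0.577 -0.184  0.001] 0.7 [186. 199.]
side loose_jar_center [0.532 0.292 0.05 ] 0.93 [204. 137.]
side jar_a_center [ 0.568 -0.089  0.056] 0.67 [271. 218.]
side carrier [ 0.577 -0.184  0.003] 0.97 [297. 281.]
```

View pics/scene0.png

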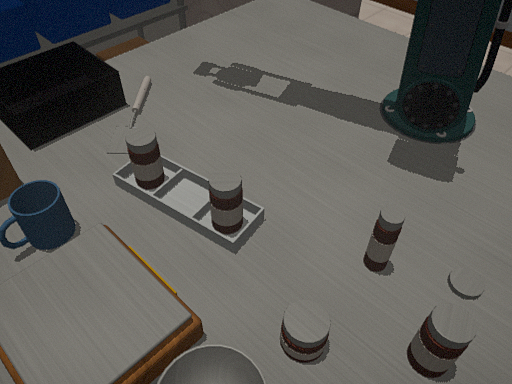

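View pics/side0.png

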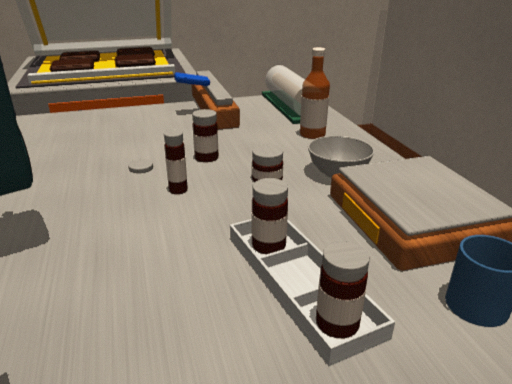

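The loose jar is at (436,339) in the scene view and (205,137) in the side view. The slim jar is at (380,240) and the squat one at (305,330). The middle compartment is empty, at about (188,195). I'll get the carrier's yaw from its corners and the distractors' positions.

```bash
cat > h.py <<'E'
from bench import robot
import cv2,numpy as np
def ray(c,px,z,K=None):
    m=robot.camera_model(c);K=np.array(m['camera_matrix']);R=cv2.Rodrigues(np.array(m['rvec']))[0];t=np.array(m['tvec']).ravel()
    d=R.T@np.linalg.solve(K,[*px,1]);o=-R.T@t
    return (o+d*(z-o[2])/d[2]).round(3)
E
python3 - <<'E'
from h import *
for n,px,z in(("rim far L",(114,177),.03),("rim R",(264,209),.03),("rim bot",(238,242),.03),("squat top",(306,316),.065),("slim top",(392,214),.125),("loose top",(452,318),.11),("jarL top",(142,137),.114),("jarR top",(226,181),.114)):print(n,ray("scene",px,z))
for n,px,z in(("rim L",(230,230),.03),("rim R",(385,323),.03),("rim bot",(328,346),.03),("loose top",(205,116),.11),("jar near top",(345,258),.114),("jar far top",(270,187),.114),("slim top",(174,135),.125),("squat top",(268,154),.065)):print("side",n,ray("side",px,z))
E
```

```text
rim far L [ 0.653 -0.3    0.03 ]
rim R [ 0.511 -0.045  0.03 ]
rim bot [ 0.594 -0.025  0.03 ]
squat top [0.634 0.148 0.065]
slim top [0.449 0.149 0.125]
loose top [0.531 0.289 0.11 ]
jarL top [ 0.597 -0.265  0.114]
jarR top [ 0.567 -0.079  0.114]
side rim L [ 0.506 -0.067  0.03 ]
side rim R [ 0.639 -0.314  0.03 ]
side rim bot [ 0.558 -0.328  0.03 ]
side loose top [0.532 0.265 0.11 ]
side jar near top [ 0.592 -0.282  0.114]
side jar far top [ 0.563 -0.093  0.114]
side slim top [0.449 0.132 0.125]
side squat top [0.633 0.129 0.065]
```

Call:
play_rows(translation=[[0,0,0],[0,0,0],[0,0,0],[0,0,0],[0,0,0],[0,0,0],[0,0,0],[0,0,0]], twist=[[0,0,-1],[0,0,-1],[0,0,-1],[0,0,-1],[0,0,-1],[0,0,-1],[0,0,-1],[0,0,-1]], gripper=[1,1,1,1,1,1,1,1])

```text
time: 1.2
tool_pos: [0.2227, -0.5029, 0.4047]
ee_rot: [3.142, 0.0, 1.221]
wrist_force: [0.3, 0.7, 0.5]
width: 0.0939
finger_force: 0.0
```

Call:
play_rows(translation=[[0,0,0],[0,0,0],[0,0,0],[0,0,0],[0,0,0],[0,0,0],[0,0,0]], twist=[[0,0,-1],[0,0,-1],[0,0,-1],[0,0,-1],[0,0,-1],[0,0,-0.64],[0,0,0]], gripper=[1,1,1,1,1,1,1])

```text
time: 1.9
tool_pos: [0.2227, -0.5029, 0.4047]
ee_rot: [3.142, 0.0, 1.781]
wrist_force: [-0.2, -1.5, -0.1]
width: 0.0941
finger_force: 0.0
```

Call:
play_rows(translation=[[0.9,0.6,0],[0.9,0.6,0],[0.9,0.6,0],[0.9,0.6,0],[0.9,0.6,0],[0.9,0.6,0],[0.9,0.6,0],[0.9,0.6,0]], twist=[[0,0,0],[0,0,0],[0,0,0],[0,0,0],[0,0,0],[0,0,0],[0,0,0],[0,0,0]], gripper=[1,1,1,1,1,1,1,1])

```text
time: 2.7
tool_pos: [0.3505, -0.1795, 0.405]
ee_rot: [3.141, 0.001, 1.779]
wrist_force: [0.5, -0.6, 0.0]
width: 0.0939
finger_force: 0.0
```

Call:
play_rows(translation=[[0.9,0.6,0],[0.9,0.6,0],[0.9,0.6,0],[0.9,0.6,0],[0.9,0.6,0],[0.9,0.6,0],[0,0,0]], twist=[[0,0,0],[0,0,0],[0,0,0],[0,0,0],[0,0,0],[0,0,0],[0,0,0]], gripper=[1,1,1,1,1,1,1])

```text
time: 3.4
tool_pos: [0.4469, 0.0639, 0.4044]
ee_rot: [3.141, -0.002, 1.786]
wrist_force: [-0.2, -0.9, -0.7]
width: 0.0943
finger_force: 0.0
```

Call:
play_rows(translation=[[0.72,0.47,0],[0.72,0.47,0],[0.72,0.47,0],[0.72,0.47,0],[0.72,0.47,0],[0.72,0.47,0],[0.72,0.47,0],[0,0,0]], twist=[[0,0,0],[0,0,0],[0,0,0],[0,0,0],[0,0,0],[0,0,0],[0,0,0],[0,0,0]], gripper=[1,1,1,1,1,1,1,1])

```text
time: 4.2
tool_pos: [0.5338, 0.2867, 0.4033]
ee_rot: [-3.14, -0.0, 1.782]
wrist_force: [-1.0, -1.0, -0.6]
width: 0.0937
finger_force: 0.0
```

```bash
python3 - <<'E'
from h import *
o=robot.get_obs();print(o['time'],o['tool_pos'],o['ee_rot'])
m=robot.camera_model("wrist");print(m)
cv2.imwrite("pics/w1.png",robot.snapshot("wrist")[:,:,::-1])
for n in("loose_jar_center",):
  for d in robot.spot_point(n,"wrist")+robot.recognise(n,"wrist"):print(n,np.round(d['centre'],4),d['score'])
robot.snapshot("scene");robot.snapshot("side")
for c in("scene","side"):
  for n in("loose_jar_center","carrier","jar_a_center"):
    for d in robot.spot_point(n,c):print(c,n,np.round(d['centre'],4),d['score'])
E
```

```text
4.2 [0.53377206 0.28672544 0.40331219] [-3.14032363e+00 -4.96041444e-04  1.78240375e+00]
{'camera_matrix': array([[297.31863964,   0.        , 252.59387579],
       [  0.        , 297.31863964, 192.53719736],
       [  0.        ,   0.        ,   1.        ]]), 'rvec': array([-2.84211317, -0.30250913, -0.04252091]), 'tvec': array([-0.58146863,  0.13300209,  0.43880669])}
loose_jar_center [0.5317 0.2946 0.1104] 0.66
scene loose_jar_center [0.5357 0.2887 0.0562] 0.6
scene carrier [ 0.5772 -0.1815  0.0042] 0.58
side loose_jar_center [0.5307 0.2903 0.0512] 0.57
side carrier [ 0.5785 -0.1817  0.001 ] 0.82
side jar_a_center [ 0.5668 -0.0912  0.058 ] 0.58
```

View pics/w1.png

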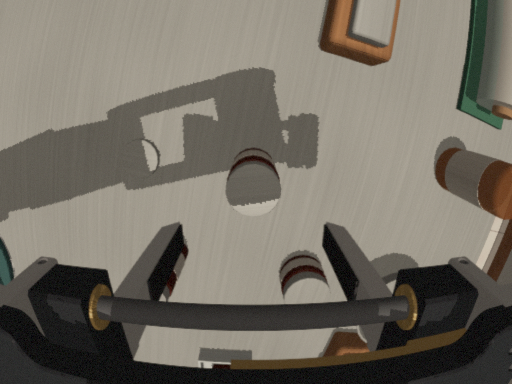

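The wrist view shows the loose jar's lid at about (254,189), partly shaded by the gripper. The slim and squat jars are well off to the sides, around (175,270) and (303,275).

```bash
cat >> h.py <<'E'
def wray(px,z):
    m=robot.camera_model("wrist");K=m['camera_matrix'];R=cv2.Rodrigues(m['rvec'])[0]
    u=cv2.fisheye.undistortPoints(np.array([[px]],float),K,np.zeros(4)).ravel()
    d=R.T@[*u,1];o=-R.T@m['tvec'];return (o+d*(z-o[2])/d[2]).round(4)
E
python3 - <<'E'
from h import *
for p in((254,189),(227,189),(280,189),(254,162),(254,216)):print(wray(p,.11))
E
```

```text
[0.5328 0.29   0.11  ]
[0.5074 0.2846 0.11  ]
[0.5573 0.2952 0.11  ]
[0.5273 0.3158 0.11  ]
[0.5386 0.2629 0.11  ]
```

Call:
play_rows(translation=[[0.09,0,0.8],[0,0,0.8],[0,0,0.8],[0,0,0.8],[0,0,0.8],[0,0,0],[0,0,0]], twist=[[0,0,0],[0,0,0],[0,0,0],[0,0,0],[0,0,0],[0,0,0],[0,0,0]], gripper=[1,1,1,1,1,1,1])

```text
time: 5.45
tool_pos: [0.5322, 0.2881, 0.2447]
ee_rot: [-3.141, 0.0, 1.781]
wrist_force: [0.1, -0.5, 0.5]
width: 0.0941
finger_force: 0.0
```

Call:
play_rows(translation=[[0,0,0],[0,0,0],[0,0,0],[0,0,0],[0,0,0],[0,0,0],[0,0,0],[0,0,0]], twist=[[0,0,0],[0,0,0],[0,0,0],[0,0,0],[0,0,0],[0,0,0],[0,0,0],[0,0,0]], gripper=[-1,-1,-1,-1,-1,-1,-1,-1])

```text
time: 6.25
tool_pos: [0.5324, 0.2883, 0.2452]
ee_rot: [3.14, -0.0, 1.781]
wrist_force: [1.1, -0.3, 1.9]
width: 0.0556
finger_force: 30.0
```

Call:
play_rows(translation=[[0,0,-0.4],[0,0,-0.8],[0,0,-0.8],[0,0,-0.8],[0,0,-0.8],[0,0,0]], twist=[[0,0,0],[0,0,0],[0,0,0],[0,0,0],[0,0,0],[0,0,0]], gripper=[-1,-1,-1,-1,-1,-1])

```text
time: 6.85
tool_pos: [0.5325, 0.2884, 0.3936]
ee_rot: [3.133, -0.002, 1.781]
wrist_force: [0.4, 0.2, -1.9]
width: 0.0555
finger_force: 30.0
```

Call:
play_rows(translation=[[-0.3,-0.03,0],[-0.6,-0.07,0],[-0.7,-0.08,0],[-0.7,-0.08,0],[-0.7,-0.08,0],[-0.7,-0.08,0],[-0.7,-0.08,0],[-0.7,-0.08,0]], twist=[[0,0,0],[0,0,0],[0,0,0],[0,0,0],[0,0,0],[0,0,0],[0,0,0],[0,0,0]], gripper=[-1,-1,-1,-1,-1,-1,-1,-1])

```text
time: 7.65
tool_pos: [0.5513, 0.0819, 0.3844]
ee_rot: [-3.134, -0.001, 1.78]
wrist_force: [0.0, 0.9, -3.3]
width: 0.0553
finger_force: 30.0
```

Call:
play_rows(translation=[[-0.7,-0.08,0],[-0.7,-0.08,0],[-0.7,-0.08,0],[-0.7,-0.08,0],[-0.7,-0.08,0],[-0.7,-0.08,0],[-0.5,-0.06,0],[0,0,0]], twist=[[0,0,0],[0,0,0],[0,0,0],[0,0,0],[0,0,0],[0,0,0],[0,0,0],[0,0,0]], gripper=[-1,-1,-1,-1,-1,-1,-1,-1])

```text
time: 8.45
tool_pos: [0.5693, -0.1076, 0.3842]
ee_rot: [-3.135, -0.002, 1.776]
wrist_force: [0.6, 0.8, -2.4]
width: 0.0558
finger_force: 30.0
```

Call:
play_rows(translation=[[-0.6,-0.06,0],[-0.6,-0.06,0],[-0.5,-0.06,0],[-0.17,-0.02,0],[0,0,0],[0,0,0]], twist=[[0,0,0],[0,0,0],[0,0,0],[0,0,0],[0,0,0],[0,0,0]], gripper=[-1,-1,-1,-1,-1,-1])

```text
time: 9.05
tool_pos: [0.5776, -0.1785, 0.3876]
ee_rot: [-3.14, -0.002, 1.781]
wrist_force: [0.6, 1.0, -2.2]
width: 0.0556
finger_force: 30.0
```

```bash
python3 - <<'E'
from h import *
o=robot.get_obs();print(o['time'],o['tool_pos'],o['ee_rot'])
for c in("wrist","side","scene"):
  im=robot.snapshot(c)[:,:,::-1]
  cv2.imwrite(f"pics/{c}2.png",im)
  for n in("loose_jar_center","carrier"):
    for d in robot.spot_point(n,c):print(c,n,np.round(d['centre'],4),d['score'])
E
```

```text
9.05 [ 0.57764043 -0.17852329  0.3875875 ] [-3.14012856e+00 -1.93743754e-03  1.78142302e+00]
wrist carrier [ 0.583  -0.1818  0.0034] 0.77
side loose_jar_center [ 0.5753 -0.1771  0.1956] 0.74
side carrier [ 0.5781 -0.1782  0.0022] 0.89
scene loose_jar_center [ 0.5755 -0.1778  0.2001] 0.79
scene carrier [ 0.5781 -0.183   0.0024] 0.96
```

View pics/wrist2.png

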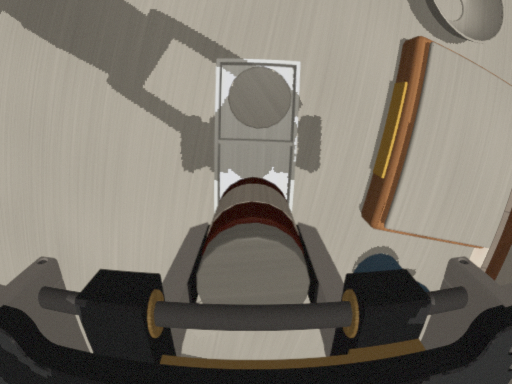

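View pics/side2.png

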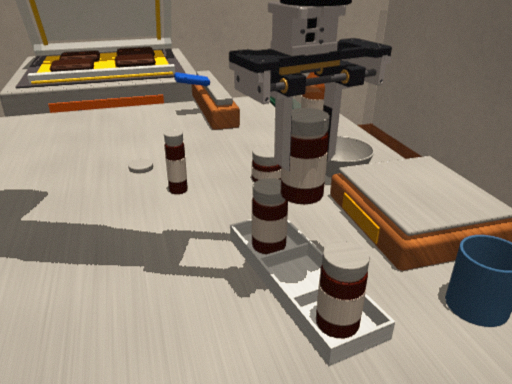

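The wrist view shows the carrier's axis in line with the tool. Its end rim corners are at (217,62) and (300,62), and the cross wall is at row ~140. The jar is held upright over the middle compartment. I'll check the carrier centre from these points.

```bash
python3 - <<'E'
from h import *
a,b=wray((217,62),.03),wray((300,62),.03);c,d=wray((216,140),.03),wray((296,140),.03)
print(a,b,np.linalg.norm(a-b),c,d,np.linalg.norm(c-d))
m=(a+b)/2;w=(c+d)/2;ax=m-w;print(np.linalg.norm(ax)," (96)",np.arctan2(-ax[0],ax[1]),np.arctan2((b-a)[1],(b-a)[0]))
u=ax/np.linalg.norm(ax);print(m-u*.143,w-u*.047)
E
```

```text
[ 0.5102 -0.0544  0.03  ] [ 0.6013 -0.0343  0.03  ] 0.0932910499458549 [ 0.527  -0.1427  0.03  ] [ 0.6168 -0.1234  0.03  ] 0.09185058519138567
0.09015826362569326  (96) 0.18010151566041002 0.2171574948681791
[ 0.58136551 -0.18503705  0.03      ] [ 0.58031908 -0.1792898   0.03      ]
```

Call:
play_rows(translation=[[-0.09,0.02,0.3],[0,0,0.7],[0,0,0.7],[0,0,0.7],[0,0,0.6],[0,0,0],[0,0,0]], twist=[[0,0,0],[0,0,0],[0,0,0],[0,0,0],[0,0,0],[0,0,0],[0,0,0]], gripper=[-1,-1,-1,-1,-1,-1,-1])

```text
time: 10.2
tool_pos: [0.5793, -0.1829, 0.268]
ee_rot: [-3.14, -0.001, 1.781]
wrist_force: [0.4, 0.1, -2.4]
width: 0.0557
finger_force: 30.0
```

Call:
play_rows(translation=[[0,0,0.12],[0,0,0.12],[0,0,0.1],[0,0,0.08],[0,0,0],[0,0,0]], twist=[[0,0,0],[0,0,0],[0,0,0],[0,0,0],[0,0,0],[0,0,0]], gripper=[-1,-1,-1,-1,-1,-1])

```text
time: 10.8
tool_pos: [0.5793, -0.1827, 0.2519]
ee_rot: [3.142, 0.0, 1.781]
wrist_force: [-0.4, -0.0, -2.7]
width: 0.0555
finger_force: 30.0
```

Call:
play_rows(translation=[[0,0,0.04],[0,0,0.03],[0,0,0],[0,0,0]], twist=[[0,0,0],[0,0,0],[0,0,0],[0,0,0]], gripper=[-1,-1,-1,-1])

```text
time: 11.2
tool_pos: [0.5794, -0.1828, 0.2492]
ee_rot: [3.141, 0.0, 1.781]
wrist_force: [0.0, -0.2, -1.8]
width: 0.0558
finger_force: 30.0
```

```bash
python3 - <<'E'
from h import *
o=robot.get_obs();print(o['time'],o['tool_pos'],o['wrist_force'])
for c in("side","scene"):
  im=robot.snapshot(c)[:,:,::-1]
  cv2.imwrite(f"pics/{c}3.png",im)
  for n in("loose_jar_center","carrier"):
    for d in robot.spot_point(n,c):print(c,n,np.round(d['centre'],4),d['score'])
E
```

```text
11.2 [ 0.57941948 -0.18275132  0.24920232] [ 1.03364868e-03 -1.75411980e-01 -1.84221817e+00]
side loose_jar_center [ 0.5764 -0.182   0.056 ] 0.71
side carrier [ 0.5675 -0.0898  0.0607] 0.62
scene loose_jar_center [ 0.5809 -0.183   0.0625] 0.58
scene carrier [ 0.5779 -0.1847  0.0016] 0.57
```

View pics/side3.png

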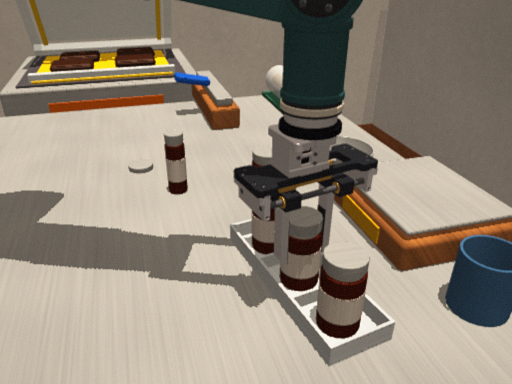

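The jar is inside the middle compartment at (300,250), with the neighbours untouched. I'll feel for the floor before letting go.

Call:
play_rows(translation=[[0,0,0.03],[0,0,0.02],[0,0,0],[0,0,0]], twist=[[0,0,0],[0,0,0],[0,0,0],[0,0,0]], gripper=[-1,-1,-1,-1])

```text
time: 11.9
tool_pos: [0.5794, -0.1827, 0.2492]
ee_rot: [3.141, 0.001, 1.781]
wrist_force: [-2.6, 0.9, 6.6]
width: 0.0557
finger_force: 30.0
```

The wrist force reads +6.6 N up, so the jar is on the floor. Releasing and rising.

Call:
play_rows(translation=[[0,0,0],[0,0,0],[0,0,0],[0,0,0],[0,0,0],[0,0,0],[0,0,0],[0,0,0]], twist=[[0,0,0],[0,0,0],[0,0,0],[0,0,0],[0,0,0],[0,0,0],[0,0,0],[0,0,0]], gripper=[1,1,1,1,1,1,1,1])

```text
time: 12.7
tool_pos: [0.5794, -0.1828, 0.247]
ee_rot: [-3.142, 0.0, 1.781]
wrist_force: [1.1, -0.2, -0.1]
width: 0.094
finger_force: 0.0
```

Call:
play_rows(translation=[[0,0,-0.3],[0,0,-0.6],[0,0,-0.8],[0,0,-0.8],[0,0,-0.8],[0,0,-0.6],[0,0,0],[0,0,0]], twist=[[0,0,0],[0,0,0],[0,0,0],[0,0,0],[0,0,0],[0,0,0],[0,0,0],[0,0,0]], gripper=[1,1,1,1,1,1,1,1])

```text
time: 13.5
tool_pos: [0.5792, -0.1827, 0.4036]
ee_rot: [3.14, 0.001, 1.781]
wrist_force: [-0.3, -0.3, -0.8]
width: 0.0941
finger_force: 0.0
```

```bash
python3 - <<'E'
from h import *
cv2.imwrite("pics/scene4.png",robot.snapshot("scene")[:,:,::-1])
for d in robot.spot_point("loose_jar_center","scene"):print(d)
E
```

```text
{'centre': [0.5813, -0.1837, 0.0614], 'score': 0.59}
```

View pics/scene4.png

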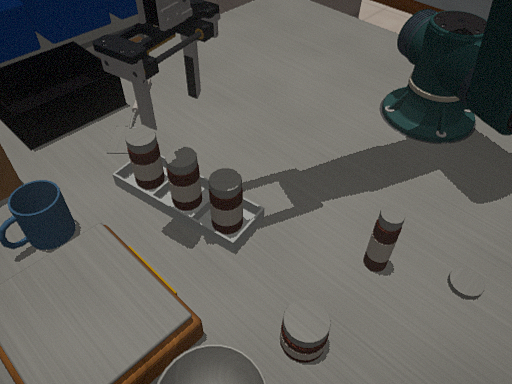

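All three jars stand upright in the carrier, the new one at (185,180), and the gripper is clear above.

```bash
python3 -c "
from bench import robot
print(robot.close_job())"
```

```text
the job is handed in; nothing more can be done
None
```

The matching jar is standing upright in the carrier's middle compartment; I let go of it only after feeling it touch the floor, the other two jars look unmoved, and the job is handed in (no verdict was returned).

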